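# Return the glaze test tiles to their sample stands

### The arm

A 6-joint arm with a two-finger parallel gripper is mounted at the origin on a cart in front of the work surface, level with it; the furniture and walls round the work are solid. World frame = base frame: x ahead of the robot, y to its left, z up, the work surface at z = 0. Lengths are in m, angles in rad, forces in N, time in s.
With the tool pointing down it reaches from about 0.35 to 0.775 m from the base axis. Payload 7.3 kg.
Tool frame: the origin (TCP) lies between the finger pads; the fingertips stand 17 mm ahead of it and the grasp point (between the pads) lies 2 mm behind it; z points along the fingers, y is the direction in which the jaws open and shut (so a half turn about z gives the same grasp; the last joint's range is limited). The gripper opens to 92 mm and grips with 3 to 60 N. Pads are 19 mm wide; open, the fingers measure 130 mm over their backs; the gripper's body (75 mm by 190 mm) begins 47 mm behind the grasp point.
Start: joints at [-1.287, 0.342, 1.524, -0, 1.275, -0.146], TCP at [0.219, -0.477, 0.244] pointing down, gripper open.
Joint ranges: [-2.53, 2.53], [-0.77, 2.02], [0.04, 2.7], [-1, 4.14], [0.28, 2.66], [-3.11, 3.11]. Speed limits (rad/s): [2.57, 2.57, 3.14, 3.14, 3.14, 3.14].

### API

Orientations are given as [roll, pitch, yaw] about the fixed x, y, z axes, in that order (R = Rz(yaw) Ry(pitch) Rx(roll)).
In Python, from cell import sensors, vision, hand_in gives the robot as it stands.
- The arm moves only by the tool step_arm, never from a script. Its argument "series" is a list of rows, each a list of 5 numbers: the opening, from 0 (shut) to 1 (fully open), then the shift along the world's x, y, z each as a share of 25 mm, from -1 to 1, then the turn about the world's z as a share of 0.08 rad, from -1 to 1. A call has 1 to 12 rows; each row shifts and turns the commanded pose from where the row before left it; what a row does not reach is not made up. A row lasts 1/10 s, in which the tool goes at most 50 mm and 8.59 degrees, less where a joint would pass 70% of its speed; a pose out of reach is approached as far as the arm can. A call with a number of a shift or a turn outside -1 to 1 is refused whole. A call with a gripper value outside its range is refused whole. The fingers move at their own pace and stop on an object; "squeeze" is the grip in N (left out, the last holds). Time passes only in rows, so rows that do not move let the fingers close. It gives the time, the measured TCP pose, the force and the opening at its end, in the units of the state.
- sensors.observe(): the state, without advancing time (a new reading comes with each control period).
- vision.read_camera(name): name is "side" or "top"; returns a dict with "pixels" (420x560x3 uint8, blue, green, red), "range_z" (420x560 float32, m along the optical axis (not along the pixel's ray), 0 where there is no reading), "camera_matrix" (3x3 intrinsics, pixels), "pose" (4x4, takes a point from camera to world coordinates). Camera axes: x right, y down, z forward; pixel columns grow to the right and rows downward; lengths in m; the calibration is good to about 2 mm. A picture is of the moment at which its call begins.
- hand_in(): hands the job in, once; it reports no verdict.
The state is a dict: "time": time; "qpos": joint angles; "qvel": joint speeds; "joint_efforts": joint torques, N m; "tool_pos": TCP position; "tool_rot": TCP orientation; "contact_force": force on the tool from outside, world axes, zero at the start; "torque": the same for the moment, N m; "opening": finger opening in m.
Only numpy, scipy, OpenCV 4.12 (cv2) and the standard library are available. Lean on these libraries where they do the work, as an engineer would, in place of code of your own. Each camera call takes 0.05 s, during which the arm holds its last target.

### The job

Four rectangular glazed test tiles lie mixed with two round test discs. Lay each rectangular tile on the wooden sample stand whose chip has the same colour: flat, in the middle of the bed between the two dark end stops, lengthways in line with the stand. Leave the round discs where they lie.

Things in the scene. Friction and masses are not known exactly. Their poses are not given: they have to be found in the camera images.
- mid_teal (a point): centre (half-way up) of the dark blue-green rectangular glazed test tile, loose, 70 x 40 mm and 8 mm thick, lying flat on the table at the robot's right; x axis along its 70 mm length, y across its 40 mm width, z up; a half turn makes no difference
- mid_brown (a point): centre (half-way up) of the red-brown rectangular glazed test tile, loose, 70 x 40 mm and 8 mm thick, lying flat on the table at the robot's right; x axis along its 70 mm length, y across its 40 mm width, z up; a half turn makes no difference
- mid_yellow (a point): centre (half-way up) of the yellow rectangular glazed test tile, loose, 70 x 40 mm and 8 mm thick, lying flat on the table at the robot's right; x axis along its 70 mm length, y across its 40 mm width, z up; a half turn makes no difference
- mid_white (a point): centre (half-way up) of the white rectangular glazed test tile, loose, 70 x 40 mm and 8 mm thick, lying flat on the table at the robot's right; x axis along its 70 mm length, y across its 40 mm width, z up; a half turn makes no difference
- seat_teal (a point): middle of the bed, on its top face 14 mm above the table, of the fixed wooden stand with the dark blue-green chip: board 140 x 60 x 14 mm, one of four at the robot's left; x axis along the board, away from the chip, z up. Bed 90 mm long between dark end stops (4 mm high, 44 mm wide), long sides open. The chip (26 x 44 mm, 2 mm proud) is at the end nearer the robot, centred 66 mm from here
- seat_brown (a point): middle of the bed, on its top face 14 mm above the table, of the fixed wooden stand with the red-brown chip: board 140 x 60 x 14 mm, one of four at the robot's left; x axis along the board, away from the chip, z up. Bed 90 mm long between dark end stops (4 mm high, 44 mm wide), long sides open. The chip (26 x 44 mm, 2 mm proud) is at the end nearer the robot, centred 66 mm from here
- seat_yellow (a point): middle of the bed, on its top face 14 mm above the table, of the fixed wooden stand with the yellow chip: board 140 x 60 x 14 mm, one of four at the robot's left; x axis along the board, away from the chip, z up. Bed 90 mm long between dark end stops (4 mm high, 44 mm wide), long sides open. The chip (26 x 44 mm, 2 mm proud) is at the end nearer the robot, centred 66 mm from here
- seat_white (a point): middle of the bed, on its top face 14 mm above the table, of the fixed wooden stand with the white chip: board 140 x 60 x 14 mm, one of four at the robot's left; x axis along the board, away from the chip, z up. Bed 90 mm long between dark end stops (4 mm high, 44 mm wide), long sides open. The chip (26 x 44 mm, 2 mm proud) is at the end nearer the robot, centred 66 mm from here
- disc_teal: dark blue-green round test disc, loose, 50 mm in diameter and 8 mm thick, lying among the tiles; origin at the centre of its underside; not to be moved
- disc_brown: red-brown round test disc, loose, 50 mm in diameter and 8 mm thick, lying among the tiles; origin at the centre of its underside; not to be moved

How it is judged:
At the end, for the whole second after the job is handed in: each rectangular tile lies flat and still, released, on the bed of the stand with the chip of its colour: centres within 12 mm, lengths in line within 0.2 rad (11 degrees), either way round; both round discs lie within 15 mm of where they started (horizontal distance between mid_teal and seat_teal below 0.012 m and angle between the x axis of mid_teal and the x axis of seat_teal, either way round below 0.2 rad and z of mid_teal in the frame of seat_teal between 0.001 and 0.007 m and angle between each of mid_teal, mid_brown, mid_yellow, mid_white's own z axis and vertical below 0.1 rad and linear speed of each of tile_teal, tile_brown, tile_yellow, tile_white below 0.02 m/s and horizontal distance between mid_brown and seat_brown below 0.012 m and angle between the x axis of mid_brown and the x axis of seat_brown, either way round below 0.2 rad and z of mid_brown in the frame of seat_brown between 0.001 and 0.007 m and horizontal distance between mid_yellow and seat_yellow below 0.012 m and angle between the x axis of mid_yellow and the x axis of seat_yellow, either way round below 0.2 rad and z of mid_yellow in the frame of seat_yellow between 0.001 and 0.007 m and horizontal distance between mid_white and seat_white below 0.012 m and angle between the x axis of mid_white and the x axis of seat_white, either way round below 0.2 rad and z of mid_white in the frame of seat_white between 0.001 and 0.007 m and distance of each of disc_teal, disc_brown from where it was at the start of the episode below 0.015 m); the robot touches nothing.
It fails at once if the dark blue-green round disc is lifted or pushed away from its place (more than 15 mm) (distance of disc_teal from where it was at the start of the episode above 0.015 m).
It fails at once if the red-brown round disc is lifted or pushed away from its place (more than 15 mm) (distance of disc_brown from where it was at the start of the episode above 0.015 m).
It also fails if it takes over 109 s, if anything falls off the work surface, if the arm or the gripper's body presses on something with over 40 N, if the wrist force passes 120 N, or if a joint passes its speed limit or range.

## Working session

There is one attempt and no reset: what is moved stays moved. The work goes in short steps, Python scripts to look and compute and a tool call to move; the robot and the scene stay as the last step left them, time stands still between calls to the robot, and variables do not carry over. Pictures are saved under pics/ and viewed, and the job is handed in when it is done.

Besides the shell and the picture viewer there is one more tool, called after ">>>" by a JSON object that holds its "name" and its "arguments", one argument or row to a line. step_arm: Moves the arm, as the interface text tells. Its arguments: {"type":"object","properties":{"series":{"type":"array","items":{"type":"array","items":{"type":"number","minimum":-1,"maximum":1}}},"squeeze":{"type":"number"}},"required":["series"]}

```bash
mkdir -p pics; ls; python3 - <<'E'
from cell import sensors, vision
import cv2,numpy as np
s=sensors.observe();print(s)
for n in("top","side"):
    c=vision.read_camera(n);cv2.imwrite(f"pics/{n}0.png",c["pixels"]);print(c["camera_matrix"],c["pose"])
    np.savez(f"{n}0.npz",**c)
E
```

```text
pics
{'time': 0.0, 'qpos': array([-1.28703056e+00,  3.42753172e-01,  1.52501317e+00,  7.65045172e-06,
        1.27543461e+00, -1.45997638e-01]), 'qvel': array([-0.0012047 , -0.00054513,  0.00048143,  0.00013821,  0.00085033,
        0.0002146 ]), 'joint_efforts': array([-1.36007937e-03, -4.31237805e+01, -2.44222873e+01,  7.17601064e-02,
        5.56907896e-02, -1.27827093e-04]), 'tool_pos': array([ 0.21865739, -0.47687001,  0.2430305 ]), 'tool_rot': array([-3.14000253e+00, -2.41212276e-04,  4.29760975e-01]), 'contact_force': array([ 0.07794752, -0.19645695,  0.21330638]), 'torque': array([ 0.03364301, -0.02166061,  0.01428812]), 'opening': 0.09170159982107912}
[[508.99474527   0.         274.36662873]
 [  0.         508.99474527 209.52962278]
 [  0.           0.           1.        ]] [[-0.01210479 -0.99839581  0.05531078  0.40898029]
 [-0.99992498  0.01198257 -0.00254083  0.05427563]
 [ 0.00187399 -0.05533738 -0.99846595  1.29855364]
 [ 0.          0.          0.          1.        ]]
[[512.1309688    0.         271.95537414]
 [  0.         512.1309688  213.02448581]
 [  0.           0.           1.        ]] [[ 0.12585726 -0.58279491  0.80281383 -0.76691991]
 [-0.99204336 -0.07136773  0.1037141  -0.10379135]
 [-0.00314905 -0.8094793  -0.58713997  0.99794053]
 [ 0.          0.          0.          1.        ]]
```

View pics/top0.png

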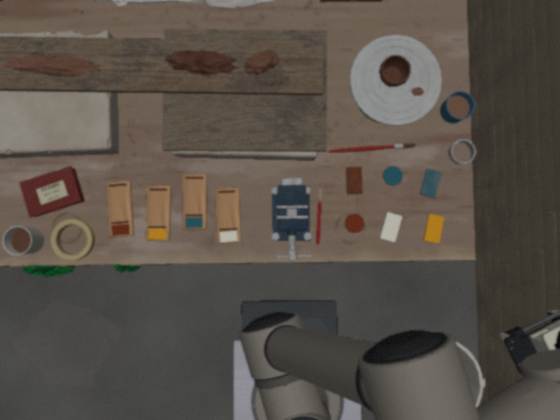

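View pics/side0.png

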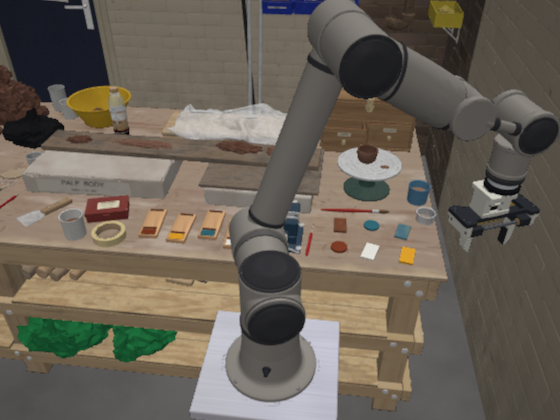

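The top view shows four tiles: brown (354,180), teal (431,183), white (391,227) and yellow (434,229). The discs are at (393,176) and (354,223). The stand chips are brown (120,229), yellow (158,234), teal (194,222) and white (229,237). Next I'll enlarge for accurate corners.

```bash
cat > h.py <<'E'
import cv2,numpy as np
def toworld(c,u,v,z):
    K=c["camera_matrix"];T=c["pose"]
    d=T[:3,:3]@np.linalg.solve(K,[u,v,1.]);o=T[:3,3]
    return o+d*(z-o[2])/d[2]
def px(c,p):
    K=c["camera_matrix"];T=c["pose"];q=K@(T[:3,:3].T@(np.array(p)-T[:3,3]));return q[:2]/q[2]
E
python3 - <<'E'
import cv2,numpy as np
from h import *
c=dict(np.load("top0.npz"));im=c["pixels"]
cv2.imwrite("pics/tl.png",cv2.resize(im[155:250,330:460],None,fx=6,fy=6,interpolation=cv2.INTER_CUBIC))
cv2.imwrite("pics/st.png",cv2.resize(im[165:255,100:230+20],None,fx=5,fy=5,interpolation=cv2.INTER_CUBIC))
cs={'brown':(354,180),'teal':(431,183),'white':(391,227),'yellow':(434,229),'dteal':(393,176),'dbrown':(354,223),
'cbrown':(120,229),'cyel':(158,234),'cteal':(194,222),'cwhite':(229,237)}
lab=cv2.cvtColor(im,cv2.COLOR_BGR2LAB).astype(float)
for k,(u,v) in cs.items():
    ref=np.median(lab[v-1:v+2,u-1:u+2].reshape(-1,3),0)
    m=(np.linalg.norm(lab-ref,axis=2)<25).astype(np.uint8)
    n,l=cv2.connectedComponents(m,connectivity=4);ys,xs=np.nonzero(l==l[v,u])
    zz=.008 if k[0]!='c' else .016
    P=np.array([toworld(c,x,y,zz)[:2] for x,y in zip(xs,ys)],np.float32)
    r=cv2.minAreaRect(P*1000)
    b=cv2.boxPoints(r);e=[b[1]-b[0],b[2]-b[1]];L=max(e,key=np.linalg.norm)
    print(k,len(xs),P.mean(0).round(4),np.round(r[0],1),np.round(r[1],1),"long yaw",round(np.arctan2(L[1],L[0])%np.pi,3))
print(c["range_z"][180:186,428:434].mean())
E
```

```text
brown 447 [ 0.5525 -0.1521] [ 552.2 -152.8] [40.8 69.4] long yaw 3.122
teal 524 [ 0.5422 -0.3464] [ 542.2 -346.2] [48.3 76.1] long yaw 2.878
white 395 [ 0.4332 -0.2436] [ 433.2 -243.9] [37.8 67.7] long yaw 2.84
yellow 409 [ 0.4283 -0.3529] [ 428.3 -352.9] [38.5 67.9] long yaw 2.934
dteal 327 [ 0.564 -0.251] [ 563.8 -251.3] [48.5 48.9] long yaw 3.118
dbrown 301 [ 0.4441 -0.1507] [ 443.8 -151.8] [48.3 45.7] long yaw 1.559
cbrown 188 [0.4367 0.4405] [437.1 440.1] [32.7 40.3] long yaw 1.575
cyel 179 [0.4226 0.347 ] [421.9 348.2] [42.8 25.1] long yaw 1.559
cteal 183 [0.451  0.2562] [451.  256.4] [40.5 25.2] long yaw 1.559
cwhite 164 [0.4147 0.1683] [414.7 168.5] [24.  41.9] long yaw 1.658
1.2962573
```

```bash
sleep 1
```

```text
(no output)
```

View pics/tl.png

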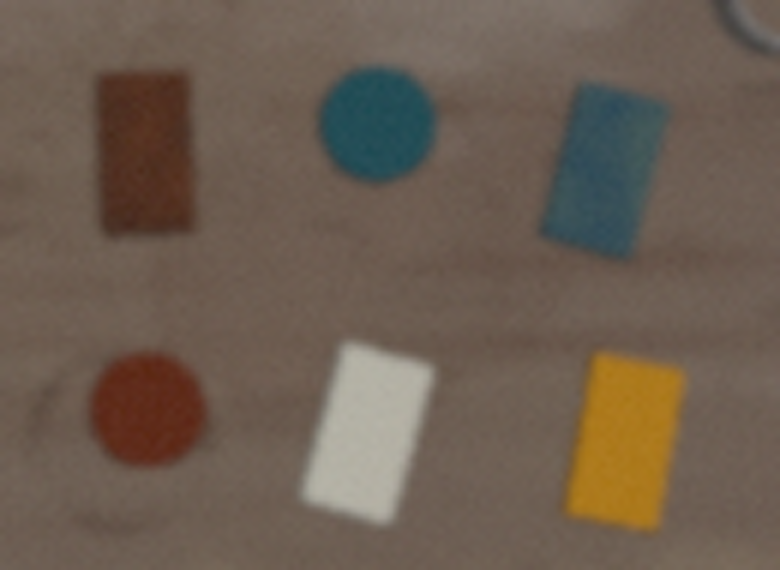

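View pics/st.png

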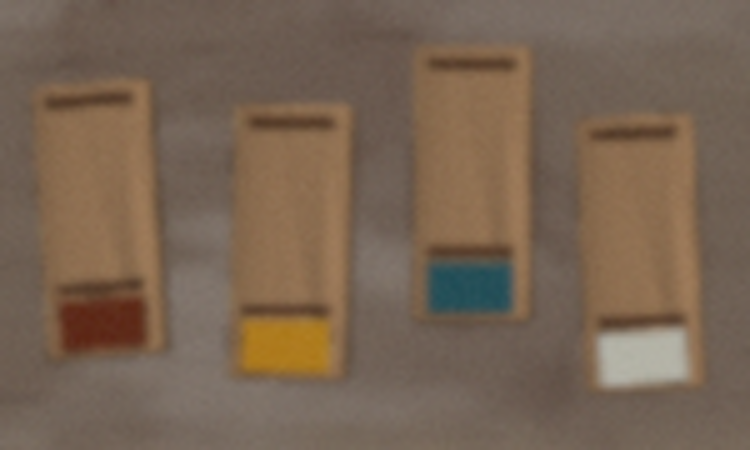

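```bash
python3 - <<'E'
import cv2,numpy as np
from h import *
c=dict(np.load("top0.npz"))
def w(uv,o,f,z): return toworld(c,o[0]+(uv[0]+.5)/f-.5,o[1]+(uv[1]+.5)/f-.5,z)[:2]
T={'teal':[(580,85),(668,103),(630,258),(543,235)],'brown':[(99,74),(188,72),(193,233),(103,236)],'white':[(343,343),(434,366),(392,525),(302,499)],'yellow':[(596,352),(685,371),(659,530),(568,515)]}
for k,q in T.items():
    P=np.array([w(p,(330,155),6,.008) for p in q]);d=P[0]-P[3]+P[1]-P[2];a=np.arctan2(d[1],d[0])
    print(k,P.mean(0).round(4),'yaw',a.round(3),'len',np.linalg.norm(d)/2)
S={'brown':[(88,101),(100,288),(37,90),(148,80),(162,350),(52,356)],'yellow':[(291,123),(285,311),(236,104),(352,104),(344,376),(234,376)],
'teal':[(472,64),(470,252),(416,47),(530,47),(526,320),(414,320)],'white':[(633,133),(641,322),(580,118),(692,118),(702,385),(590,388)]}
ch={'brown':(.4367,.4405),'yellow':(.4226,.347),'teal':(.451,.2562),'white':(.4147,.1683)}
for k,q in S.items():
    P=np.array([w(p,(100,165),5,.018) for p in q[:2]]);d=P[0]-P[1];a=np.arctan2(d[1],d[0])
    B=np.array([w(p,(100,165),5,.014) for p in q[2:]]);e=B[0]+B[1]-B[2]-B[3];
    b=np.arctan2(e[1],e[0]);print(k,'stops',P.mean(0).round(4),a.round(3),'board',B.mean(0).round(4),b.round(3),np.linalg.norm(e)/2,
     'chip',(np.array(ch[k])+.066*np.array([np.cos(b),np.sin(b)])).round(4))
E
```

```text
teal [ 0.5436 -0.3476] yaw -0.268 len 0.06725315571354967
brown [ 0.5529 -0.1525] yaw 0.007 len 0.06892873689332114
white [ 0.4331 -0.2439] yaw -0.282 len 0.0690346790236375
yellow [ 0.4281 -0.3534] yaw -0.195 len 0.06916538685785809
brown stops [0.4999 0.4438] 0.069 board [0.4879 0.4421] 0.059 0.13598222899339615 chip [0.5026 0.4444]
yellow stops [0.4874 0.3461] -0.031 board [0.4761 0.3452] -0.018 0.13756403241165238 chip [0.4886 0.3458]
teal stops [0.5161 0.2538] -0.014 board [0.5036 0.2542] -0.014 0.13842644627427103 chip [0.517  0.2553]
white stops [0.48   0.1704] 0.035 board [0.4678 0.1688] 0.03 0.13587486934518497 chip [0.4807 0.1703]
```

```bash
python3 - <<'E'
import numpy as np
from h import *
c=dict(np.load("top0.npz"));R=c["range_z"];K=c["camera_matrix"];T=c["pose"]
v,u=np.mgrid[0:420,0:560];P=np.stack([(u-K[0,2])/K[0,0]*R,(v-K[1,2])/K[1,1]*R,R],-1)@T[:3,:3].T+T[:3,3]
for n,(a,b,cc,d) in {'engine':(170,265,265,325),'tiles':(170,215,335,345),'bench':(100,160,165,325),'ringright':(135,165,448,475),'cupleft':(222,258,0,40),'tape':(215,262,48,96),'box':(165,215,20,82),'pen':(200,240,316,324),'stand':(180,235,110,130)}.items():
    Q=P[a:b,cc:d].reshape(-1,3);Q=Q[R[a:b,cc:d].ravel()>0];h=Q[Q[:,2]>.012]
    print(n,'zmax',np.percentile(Q[:,2],99.5).round(3),'med',np.median(Q[:,2]).round(4),(h.min(0).round(3),h.max(0).round(3)) if len(h) else '')
E
```

```text
engine zmax 0.098 med 0.0038 (array([ 0.355, -0.065,  0.012]), array([0.551, 0.059, 0.103]))
tiles zmax 0.007 med 0.0003 
bench zmax 0.085 med 0.0777 (array([ 0.605, -0.073,  0.012]), array([0.747, 0.315, 0.088]))
ringright zmax 0.035 med 0.0007 (array([ 0.59 , -0.457,  0.012]), array([ 0.652, -0.395,  0.036]))
cupleft zmax 0.078 med 0.0401 (array([0.377, 0.633, 0.012]), array([0.445, 0.705, 0.08 ]))
tape zmax 0.03 med 0.002 (array([0.362, 0.507, 0.012]), array([0.462, 0.611, 0.031]))
box zmax 0.042 med 0.0342 (array([0.475, 0.532, 0.012]), array([0.595, 0.684, 0.044]))
pen zmax 0.015 med 0.004 (array([ 0.405, -0.065,  0.012]), array([ 0.498, -0.053,  0.016]))
stand zmax 0.022 med 0.0146 (array([0.423, 0.417, 0.012]), array([0.557, 0.467, 0.024]))
```

>>> {"name": "step_arm", "arguments": {
  "series": [
    [0.75,0.931,0.55,-0.636,-0.871],
    [0.75,0.931,0.55,-0.636,-0.871],
    [0.75,0.931,0.55,-0.636,-0.871],
    [0.75,0.931,0.55,-0.636,-0.871],
    [0.75,0.931,0.55,-0.636,-0.871],
    [0.75,0.931,0.55,-0.636,-0.871],
    [0.75,0.931,0.55,-0.636,-0.871],
    [0.75,0.931,0.55,-0.636,-0.871],
    [0.75,0.931,0.55,-0.636,-0.871],
    [0.75,0,0,0,0],
    [0.75,0,0,0,0],
    [0.75,0,0,0,0]
  ],
  "squeeze": 12
}}

```text
time: 1.3
tool_pos: [0.4278, -0.3542, 0.1011]
tool_rot: [3.141, -0.0, -0.197]
contact_force: [-0.2, -0.5, 0.2]
opening: 0.0691
```

```bash
python3 - <<'E'
import numpy as np
c=dict(np.load("top0.npz"));R=c["range_z"];K=c["camera_matrix"];T=c["pose"]
v,u=np.mgrid[0:420,0:560];P=np.stack([(u-K[0,2])/K[0,0]*R,(v-K[1,2])/K[1,1]*R,R],-1)@T[:3,:3].T+T[:3,3]
Q=P[170:265,265:325].reshape(-1,3)
h=Q[(Q[:,2]>.04)];print(h.min(0),h.max(0))
h=Q[(Q[:,2]>.04)&(Q[:,0]>.49)];print(h.min(0),h.max(0))
E
```

```text
[ 0.35461353 -0.03523742  0.04006209] [0.55119192 0.05427563 1.29855364]
[ 0.49021539 -0.02473635  0.0857528 ] [0.55119192 0.04238741 0.1027551 ]
```

>>> {"name": "step_arm", "arguments": {
  "series": [
    [0.75,0,0.03,-0.9,0],
    [0.75,0,0,-0.9,0],
    [0.75,0,0,-0.8,0],
    [0.75,0,0,-0.4,0],
    [0.75,0,0,-0.25,0],
    [0.75,0,0,0,0],
    [0.75,0,0,0,0]
  ]
}}

```text
time: 2.0
tool_pos: [0.4285, -0.3533, 0.0202]
tool_rot: [3.141, -0.001, -0.197]
contact_force: [-0.2, 0.4, 1.0]
opening: 0.0689
```

>>> {"name": "step_arm", "arguments": {
  "series": [
    [0.3,0,0,0,0],
    [0.3,0,0,0,0],
    [0.3,0,0,0,0],
    [0.3,0,0,0,0],
    [0.3,0,0,0,0],
    [0.3,0,0,0,0],
    [0.3,0,0,0,0],
    [0.3,0,0,0,0]
  ],
  "squeeze": 12
}}

```text
time: 2.8
tool_pos: [0.4284, -0.3528, 0.0196]
tool_rot: [3.141, -0.0, -0.197]
contact_force: [-0.8, 0.7, 2.3]
opening: 0.0399
```

>>> {"name": "step_arm", "arguments": {
  "series": [
    [0.3,0,0,0.4,0],
    [0.3,0,0,0.8,0],
    [0.3,0,0,1,0],
    [0.3,0,0,1,0],
    [0.3,0,0,1,0],
    [0.3,0,0,1,0],
    [0.3,0,0,0.8,0],
    [0.3,0,0,0,0]
  ]
}}

```text
time: 3.6
tool_pos: [0.4293, -0.3539, 0.1727]
tool_rot: [3.138, -0.005, -0.197]
contact_force: [0.1, -0.6, -0.9]
opening: 0.0396
```

```bash
python3 - <<'E'
from cell import vision
import cv2
c=vision.read_camera("side");cv2.imwrite("pics/s1.png",cv2.resize(c["pixels"][120:300,300:480],None,fx=3,fy=3))
E
```

```text
(no output)
```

View pics/s1.png

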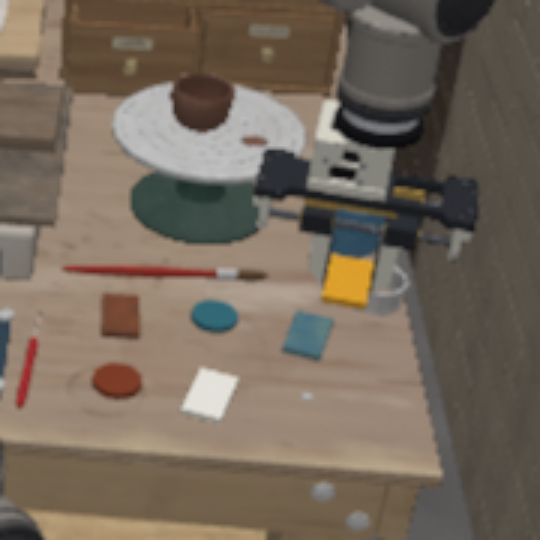

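>>> {"name": "step_arm", "arguments": {
  "series": [
    [0.3,0.085,0.5,0,0.077],
    [0.3,0.085,1,0,0.077],
    [0.3,0.085,1,0,0.077],
    [0.3,0.085,1,0,0.077],
    [0.3,0.085,1,0,0.077],
    [0.3,0.085,1,0,0.077],
    [0.3,0.085,1,0,0.077],
    [0.3,0.085,1,0,0.077],
    [0.3,0.085,1,0,0.077],
    [0.3,0.085,1,0,0.077],
    [0.3,0.085,1,0,0.077],
    [0.3,0.085,1,0,0.077]
  ]
}}

```text
time: 4.85
tool_pos: [0.4525, -0.0632, 0.168]
tool_rot: [-3.141, 0.003, -0.123]
contact_force: [-0.2, 0.0, 0.4]
opening: 0.0394
```

>>> {"name": "step_arm", "arguments": {
  "series": [
    [0.3,0.085,1,0,0.077],
    [0.3,0.085,1,0,0.077],
    [0.3,0.085,1,0,0.077],
    [0.3,0.085,1,0,0.077],
    [0.3,0.085,1,0,0.077],
    [0.3,0.085,1,0,0.077],
    [0.3,0.085,1,0,0.077],
    [0.3,0.085,1,0,0.077],
    [0.3,0.085,1,0,0.077],
    [0.3,0.085,1,0,0.077],
    [0.3,0.085,1,0,0.077],
    [0.3,0.085,1,0,0.077]
  ]
}}

```text
time: 6.05
tool_pos: [0.4776, 0.236, 0.1678]
tool_rot: [3.14, 0.003, -0.049]
contact_force: [0.3, 0.3, 0.4]
opening: 0.0396
```

>>> {"name": "step_arm", "arguments": {
  "series": [
    [0.3,0.085,1,0,0.077],
    [0.3,0.085,1,0,0.077],
    [0.3,0.085,1,0,0.077],
    [0.3,0.085,1,0,0.077],
    [0.3,0,0.44,0,0],
    [0.3,0,0,0,0],
    [0.3,0,0,0,0],
    [0.3,0,0,0,0]
  ]
}}

```text
time: 6.85
tool_pos: [0.4876, 0.3447, 0.1691]
tool_rot: [3.141, 0.001, -0.026]
contact_force: [0.5, -0.2, -0.9]
opening: 0.0395
```

>>> {"name": "step_arm", "arguments": {
  "series": [
    [0.3,0,0.05,-0.8,0],
    [0.3,0,0,-1,0],
    [0.3,0,0,-1,0],
    [0.3,0,0,-1,0],
    [0.3,0,0,-0.8,0],
    [0.3,0,0,-0.4,0],
    [0.3,0,0,-0.2,0],
    [0.3,0,0,-0.15,0],
    [0.3,0,0,0,0],
    [0.3,0,0,0,0]
  ]
}}

```text
time: 7.85
tool_pos: [0.4882, 0.3472, 0.0365]
tool_rot: [-3.141, -0.001, -0.025]
contact_force: [-0.4, -0.8, -0.1]
opening: 0.0396
```

>>> {"name": "step_arm", "arguments": {
  "series": [
    [0.3,0,-0.04,-0.1,0],
    [0.3,0,0,0,0],
    [0.3,0,0,0,0],
    [0.65,0,0,0,0],
    [0.65,0,0,0,0],
    [0.65,0,0,0,0],
    [0.65,0,0,0,0],
    [0.65,0,0,0,0]
  ]
}}

```text
time: 8.65
tool_pos: [0.4877, 0.346, 0.0331]
tool_rot: [3.141, 0.0, -0.025]
contact_force: [-0.2, -1.0, -0.1]
opening: 0.0598
```

>>> {"name": "step_arm", "arguments": {
  "series": [
    [0.65,0,0,0.3,0],
    [0.65,0,0,0.8,0],
    [0.65,0,0,1,0],
    [0.65,0,0,1,0],
    [0.65,0,0,1,0],
    [0.65,0,0,1,0],
    [0.65,0,-0.5,0.5,0],
    [0.65,0,-1,0,0],
    [0.65,0,-1,0,0],
    [0.65,0,-1,0,0],
    [0.65,0,-1,0,0],
    [0.65,0,-1,0,0]
  ]
}}

```text
time: 9.85
tool_pos: [0.4872, 0.2067, 0.1729]
tool_rot: [3.141, 0.001, -0.025]
contact_force: [-0.2, -0.1, -0.0]
opening: 0.0596
```

>>> {"name": "step_arm", "arguments": {
  "series": [
    [0.75,-0.121,-1,0,-0.178],
    [0.75,-0.121,-1,0,-0.178],
    [0.75,-0.121,-1,0,-0.178],
    [0.75,-0.121,-1,0,-0.178],
    [0.75,-0.121,-1,0,-0.178],
    [0.75,-0.121,-1,0,-0.178],
    [0.75,-0.121,-1,0,-0.178],
    [0.75,-0.121,-1,0,-0.178],
    [0.75,-0.121,-1,0,-0.178],
    [0.75,-0.121,-1,0,-0.178],
    [0.75,-0.121,-1,0,-0.178],
    [0.75,-0.121,-1,0,-0.178]
  ]
}}

```text
time: 11.05
tool_pos: [0.4504, -0.0929, 0.173]
tool_rot: [3.141, 0.001, -0.197]
contact_force: [0.1, 0.2, -0.7]
opening: 0.0687
```

>>> {"name": "step_arm", "arguments": {
  "series": [
    [0.75,-0.121,-1,0,-0.178],
    [0.75,-0.121,-1,0,-0.178],
    [0.75,-0.121,-1,0,-0.178],
    [0.75,-0.121,-1,0,-0.178],
    [0.75,-0.121,-1,0,-0.178],
    [0.75,-0.121,-1,0,-0.178],
    [0.75,0,-0.1,-0.8,0],
    [0.75,0,0,-1,0],
    [0.75,0,0,-1,0],
    [0.75,0,0,0,0],
    [0.75,0,0,0,0],
    [0.75,0,0,0,0]
  ]
}}

```text
time: 12.25
tool_pos: [0.4337, -0.2445, 0.1044]
tool_rot: [3.141, -0.002, -0.281]
contact_force: [0.2, 0.4, 0.6]
opening: 0.0685
```

```bash
python3 - <<'E'
from cell import vision
import cv2
c=vision.read_camera("top");im=c["pixels"]
cv2.imwrite("pics/t2.png",cv2.resize(im[150:270,95:255],None,fx=5,fy=5,interpolation=cv2.INTER_CUBIC))
cv2.imwrite("pics/t2b.png",im)
E
```

```text
(no output)
```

View pics/t2.png

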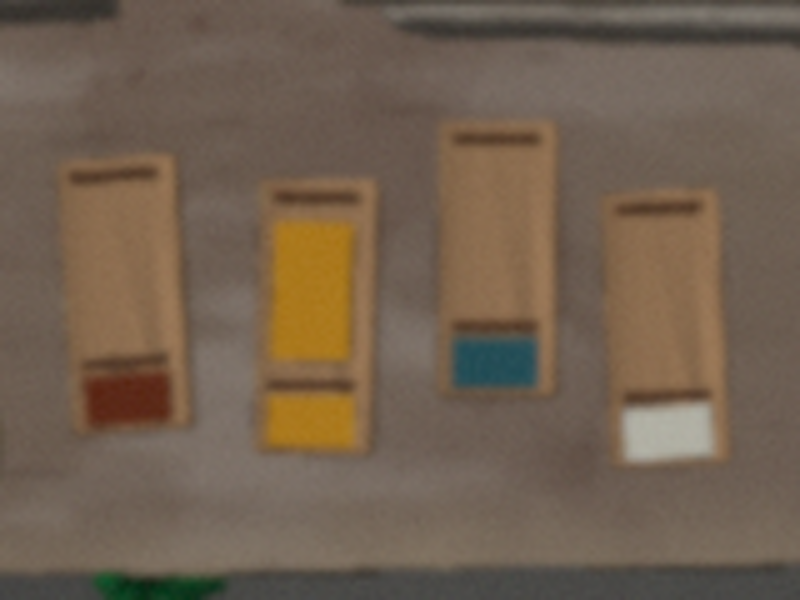

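View pics/t2b.png

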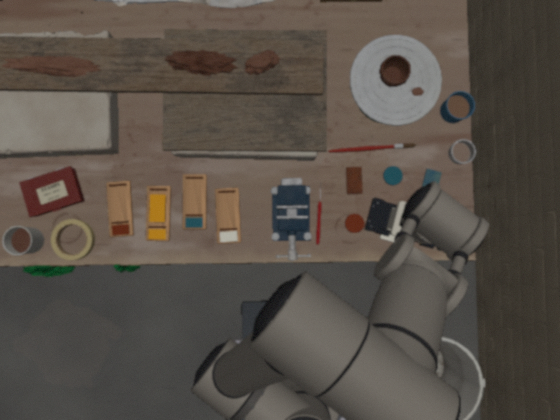

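Yellow sits centred between its stops: tile centre at (312,290) in the crop, stops at rows 198 and 384. Next I'll grasp white.

>>> {"name": "step_arm", "arguments": {
  "series": [
    [0.75,0,0.02,-0.9,0],
    [0.75,0,0,-0.9,0],
    [0.75,0,0,-0.8,0],
    [0.75,0,0,-0.5,0],
    [0.75,0,0,-0.25,0],
    [0.75,0,0,0,0],
    [0.75,0,0,0,0]
  ]
}}

```text
time: 13.0
tool_pos: [0.4338, -0.2439, 0.0201]
tool_rot: [3.141, -0.001, -0.281]
contact_force: [-0.4, 0.6, 0.6]
opening: 0.0688
```

>>> {"name": "step_arm", "arguments": {
  "series": [
    [0.3,0,0,0,0],
    [0.3,0,0,0,0],
    [0.3,0,0,0,0],
    [0.3,0,0,0,0],
    [0.3,0,0,0,0],
    [0.3,0,0,0,0],
    [0.3,0,0,0,0],
    [0.3,0,0,0,0]
  ],
  "squeeze": 12
}}

```text
time: 13.8
tool_pos: [0.4334, -0.2436, 0.0196]
tool_rot: [3.141, -0.0, -0.281]
contact_force: [-1.3, 1.5, 2.9]
opening: 0.0397
```

>>> {"name": "step_arm", "arguments": {
  "series": [
    [0.3,0,0,0.4,0],
    [0.3,0,0,0.8,0],
    [0.3,0,0,1,0],
    [0.3,0,0,1,0],
    [0.3,0,0,1,0],
    [0.3,0,0,1,0],
    [0.3,0,0,0.8,0],
    [0.3,0,0,0,0],
    [0.3,0,0,0,0]
  ]
}}

```text
time: 14.7
tool_pos: [0.4331, -0.2433, 0.1693]
tool_rot: [3.141, -0.0, -0.281]
contact_force: [-0.2, 0.1, -2.0]
opening: 0.0397
```

>>> {"name": "step_arm", "arguments": {
  "series": [
    [0.3,0.11,0.973,0,0.232],
    [0.3,0.11,0.973,0,0.232],
    [0.3,0.11,0.973,0,0.232],
    [0.3,0.11,0.973,0,0.232],
    [0.3,0.11,0.973,0,0.232],
    [0.3,0.11,0.973,0,0.232],
    [0.3,0.11,0.973,0,0.232],
    [0.3,0.11,0.973,0,0.232],
    [0.3,0.11,0.973,0,0.232],
    [0.3,0.11,0.973,0,0.232],
    [0.3,0.11,0.973,0,0.232],
    [0.3,0.11,0.973,0,0.232]
  ]
}}

```text
time: 15.9
tool_pos: [0.4654, 0.0494, 0.1679]
tool_rot: [3.141, 0.003, -0.058]
contact_force: [0.7, 0.1, -0.1]
opening: 0.0399
```

>>> {"name": "step_arm", "arguments": {
  "series": [
    [0.3,0.11,0.973,0,0.232],
    [0.3,0.11,0.973,0,0.232],
    [0.3,0.11,0.973,0,0.232],
    [0.3,0.11,0.973,0,0.232],
    [0.3,0.11,0.973,0,0.232],
    [0.3,0,0,0,0],
    [0.3,0,0,0,0],
    [0.3,0,0,0,0],
    [0.3,0,0,0,0]
  ]
}}

```text
time: 16.8
tool_pos: [0.4799, 0.1691, 0.1691]
tool_rot: [3.141, 0.001, 0.033]
contact_force: [0.2, 0.4, -0.2]
opening: 0.0398
```

>>> {"name": "step_arm", "arguments": {
  "series": [
    [0.3,0,0.03,-0.8,0],
    [0.3,0,0,-1,0],
    [0.3,0,0,-1,0],
    [0.3,0,0,-1,0],
    [0.3,0,0,-0.7,0],
    [0.3,0,0,-0.45,0],
    [0.3,0,0,-0.3,0],
    [0.3,0,0,-0.1,0],
    [0.3,0,0,0,0],
    [0.3,0,0,0,0],
    [0.3,0,0,0,0]
  ]
}}

```text
time: 17.9
tool_pos: [0.4805, 0.1709, 0.0363]
tool_rot: [-3.141, -0.001, 0.034]
contact_force: [-0.2, 0.1, -0.1]
opening: 0.0396
```

>>> {"name": "step_arm", "arguments": {
  "series": [
    [0.3,0,0,-0.1,0],
    [0.3,0,0,0,0],
    [0.3,0,0,0,0],
    [0.65,0,0,0,0],
    [0.65,0,0,0,0],
    [0.65,0,0,0,0],
    [0.65,0,0,0,0],
    [0.65,0,0,0,0]
  ]
}}

```text
time: 18.7
tool_pos: [0.48, 0.1707, 0.0331]
tool_rot: [3.141, 0.0, 0.034]
contact_force: [0.3, -0.2, -0.7]
opening: 0.0598
```

>>> {"name": "step_arm", "arguments": {
  "series": [
    [0.65,0,0,0.3,0],
    [0.65,0,0,0.8,0],
    [0.65,0,0,1,0],
    [0.65,0,0,1,0],
    [0.65,0,0,1,0],
    [0.65,0,0,1,0],
    [0.65,0,0,0.5,0],
    [0.65,0,0,0,0]
  ]
}}

```text
time: 19.5
tool_pos: [0.4811, 0.171, 0.1755]
tool_rot: [-3.141, -0.005, 0.034]
contact_force: [-0.3, -0.2, -0.6]
opening: 0.0597
```

>>> {"name": "step_arm", "arguments": {
  "series": [
    [0.75,0.12,-0.986,0,-0.179],
    [0.75,0.12,-0.986,0,-0.179],
    [0.75,0.12,-0.986,0,-0.179],
    [0.75,0.12,-0.986,0,-0.179],
    [0.75,0.12,-0.986,0,-0.179],
    [0.75,0.12,-0.986,0,-0.179],
    [0.75,0.12,-0.986,0,-0.179],
    [0.75,0.12,-0.986,0,-0.179],
    [0.75,0.12,-0.986,0,-0.179],
    [0.75,0.12,-0.986,0,-0.179],
    [0.75,0.12,-0.986,0,-0.179],
    [0.75,0.12,-0.986,0,-0.179]
  ]
}}

```text
time: 20.7
tool_pos: [0.5156, -0.1259, 0.1722]
tool_rot: [-3.141, 0.002, -0.138]
contact_force: [-0.4, 0.3, 0.4]
opening: 0.0689
```

>>> {"name": "step_arm", "arguments": {
  "series": [
    [0.75,0.12,-0.986,0,-0.179],
    [0.75,0.12,-0.986,0,-0.179],
    [0.75,0.12,-0.986,0,-0.179],
    [0.75,0.12,-0.986,0,-0.179],
    [0.75,0.12,-0.986,0,-0.179],
    [0.75,0.12,-0.986,0,-0.179],
    [0.75,0.12,-0.986,0,-0.179],
    [0.75,0.12,-0.986,0,-0.179],
    [0.75,0.12,-0.986,0,-0.179],
    [0.75,0,0,-0.8,0],
    [0.75,0,0,-1,0],
    [0.75,0,0,-1,0]
  ]
}}

```text
time: 21.9
tool_pos: [0.5425, -0.3468, 0.1013]
tool_rot: [-3.141, 0.001, -0.267]
contact_force: [-0.5, 0.2, -0.2]
opening: 0.0691
```

>>> {"name": "step_arm", "arguments": {
  "series": [
    [0.75,0,0,0,0],
    [0.75,0,0,0,0],
    [0.75,0,0,0,0]
  ]
}}

```text
time: 22.2
tool_pos: [0.5437, -0.3473, 0.1045]
tool_rot: [3.141, -0.002, -0.266]
contact_force: [0.1, -1.6, 0.5]
opening: 0.0692
```

```bash
python3 - <<'E'
from cell import vision
import cv2
c=vision.read_camera("top");im=c["pixels"]
a=cv2.resize(im[150:270,95:255],None,fx=3,fy=3,interpolation=cv2.INTER_CUBIC)
b=cv2.resize(im[150:250,335:470],None,fx=3,fy=3,interpolation=cv2.INTER_CUBIC)
import numpy as np
b=cv2.copyMakeBorder(b,0,60,0,480-405,0)
s=cv2.resize(vision.read_camera("side")["pixels"][180:280,310:430],None,fx=3,fy=3)
cv2.imwrite("pics/t3.png",a);cv2.imwrite("pics/t3b.png",b);cv2.imwrite("pics/s3.png",s)
E
```

```text
(no output)
```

View pics/t3.png

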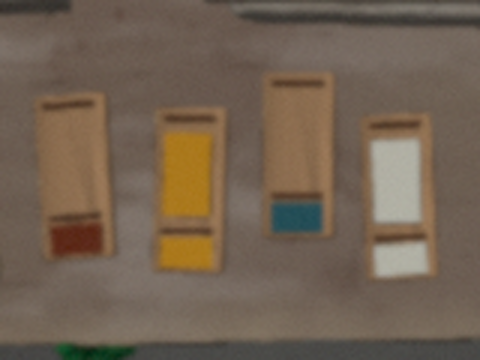

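View pics/s3.png

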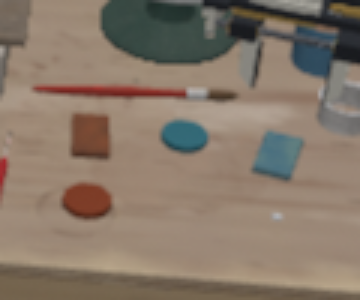

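White is centred between its stops, and the discs haven't moved. Now teal.

>>> {"name": "step_arm", "arguments": {
  "series": [
    [0.75,-0.02,0.01,-0.9,0],
    [0.75,0,0,-0.9,0],
    [0.75,0,0,-0.8,0],
    [0.75,0,0,-0.5,0],
    [0.75,0,0,-0.25,0],
    [0.75,0,0,0,0],
    [0.75,0,0,0,0]
  ]
}}

```text
time: 23.0
tool_pos: [0.5431, -0.3471, 0.0204]
tool_rot: [3.141, -0.002, -0.266]
contact_force: [0.5, -0.2, -0.5]
opening: 0.0688
```

>>> {"name": "step_arm", "arguments": {
  "series": [
    [0.3,0,0,0,0],
    [0.3,0,0,0,0],
    [0.3,0,0,0,0],
    [0.3,0,0,0,0],
    [0.3,0,0,0,0],
    [0.3,0,0,0,0],
    [0.3,0,0,0,0],
    [0.3,0,0,0,0]
  ],
  "squeeze": 12
}}

```text
time: 23.8
tool_pos: [0.5426, -0.3467, 0.0196]
tool_rot: [3.141, -0.0, -0.266]
contact_force: [-0.4, -0.4, 3.1]
opening: 0.04
```

>>> {"name": "step_arm", "arguments": {
  "series": [
    [0.3,0,0,0.4,0],
    [0.3,0,0,0.8,0],
    [0.3,0,0,1,0],
    [0.3,0,0,1,0],
    [0.3,0,0,1,0],
    [0.3,0,0,1,0],
    [0.3,0,0,0.8,0],
    [0.3,0,0,0,0],
    [0.3,0,0,0,0]
  ]
}}

```text
time: 24.7
tool_pos: [0.5424, -0.3465, 0.1692]
tool_rot: [3.142, -0.0, -0.266]
contact_force: [0.9, 0.3, -1.8]
opening: 0.0396
```

>>> {"name": "step_arm", "arguments": {
  "series": [
    [0.3,-0.042,0.962,0,0.126],
    [0.3,-0.042,0.962,0,0.126],
    [0.3,-0.042,0.962,0,0.126],
    [0.3,-0.042,0.962,0,0.126],
    [0.3,-0.042,0.962,0,0.126],
    [0.3,-0.042,0.962,0,0.126],
    [0.3,-0.042,0.962,0,0.126],
    [0.3,-0.042,0.962,0,0.126],
    [0.3,-0.042,0.962,0,0.126],
    [0.3,-0.042,0.962,0,0.126],
    [0.3,-0.042,0.962,0,0.126],
    [0.3,-0.042,0.962,0,0.126]
  ]
}}

```text
time: 25.9
tool_pos: [0.5289, -0.0568, 0.1677]
tool_rot: [-3.141, 0.003, -0.145]
contact_force: [0.1, -0.3, -0.1]
opening: 0.0398
```

>>> {"name": "step_arm", "arguments": {
  "series": [
    [0.3,-0.042,0.962,0,0.126],
    [0.3,-0.042,0.962,0,0.126],
    [0.3,-0.042,0.962,0,0.126],
    [0.3,-0.042,0.962,0,0.126],
    [0.3,-0.042,0.962,0,0.126],
    [0.3,-0.042,0.962,0,0.126],
    [0.3,-0.042,0.962,0,0.126],
    [0.3,-0.042,0.962,0,0.126],
    [0.3,-0.042,0.962,0,0.126],
    [0.3,-0.042,0.962,0,0.126],
    [0.3,-0.042,0.962,0,0.126],
    [0.3,-0.042,0.962,0,0.126]
  ]
}}

```text
time: 27.1
tool_pos: [0.5163, 0.2313, 0.1675]
tool_rot: [3.14, 0.003, -0.024]
contact_force: [0.3, -0.1, 0.6]
opening: 0.0397
```

>>> {"name": "step_arm", "arguments": {
  "series": [
    [0.3,-0.042,0.962,0,0.126],
    [0.3,0,0,0,0],
    [0.3,0,0,0,0],
    [0.3,0,0,0,0],
    [0.3,0,0,0,0]
  ]
}}

```text
time: 27.6
tool_pos: [0.5163, 0.2536, 0.169]
tool_rot: [3.141, 0.001, -0.016]
contact_force: [-0.0, -0.4, -0.5]
opening: 0.0398
```

>>> {"name": "step_arm", "arguments": {
  "series": [
    [0.3,0,0.01,-0.8,0],
    [0.3,0,0,-1,0],
    [0.3,0,0,-1,0],
    [0.3,0,0,-1,0],
    [0.3,0,0,-0.7,0],
    [0.3,0,0,-0.45,0],
    [0.3,0,0,-0.3,0],
    [0.3,0,0,-0.1,0],
    [0.3,0,0,0,0],
    [0.3,0,0,0,0],
    [0.3,0,0,0,0]
  ]
}}

```text
time: 28.7
tool_pos: [0.5167, 0.255, 0.0364]
tool_rot: [-3.141, -0.001, -0.014]
contact_force: [0.4, 0.3, -0.3]
opening: 0.0397
```

>>> {"name": "step_arm", "arguments": {
  "series": [
    [0.3,0,0,-0.1,0],
    [0.3,0,0,0,0],
    [0.3,0,0,0,0],
    [0.65,0,0,0,0],
    [0.65,0,0,0,0],
    [0.65,0,0,0,0],
    [0.65,0,0,0,0],
    [0.65,0,0,0,0]
  ]
}}

```text
time: 29.5
tool_pos: [0.5162, 0.2548, 0.033]
tool_rot: [3.141, 0.0, -0.014]
contact_force: [-0.7, 0.3, -0.2]
opening: 0.0597
```

>>> {"name": "step_arm", "arguments": {
  "series": [
    [0.65,0,0,0.3,0],
    [0.65,0,0,0.8,0],
    [0.65,0,0,1,0],
    [0.65,0,0,1,0],
    [0.65,0,0,1,0],
    [0.65,0,0,1,0],
    [0.65,0,0,0.5,0],
    [0.65,0,0,0,0]
  ]
}}

```text
time: 30.3
tool_pos: [0.5172, 0.2552, 0.1752]
tool_rot: [-3.14, -0.004, -0.014]
contact_force: [-0.6, 0.9, 0.6]
opening: 0.0599
```

>>> {"name": "step_arm", "arguments": {
  "series": [
    [0.75,0.086,-0.959,0,0.01],
    [0.75,0.086,-0.959,0,0.01],
    [0.75,0.086,-0.959,0,0.01],
    [0.75,0.086,-0.959,0,0.01],
    [0.75,0.086,-0.959,0,0.01],
    [0.75,0.086,-0.959,0,0.01],
    [0.75,0.086,-0.959,0,0.01],
    [0.75,0.086,-0.959,0,0.01],
    [0.75,0.086,-0.959,0,0.01],
    [0.75,0.086,-0.959,0,0.01],
    [0.75,0.086,-0.959,0,0.01],
    [0.75,0.086,-0.959,0,0.01]
  ]
}}

```text
time: 31.5
tool_pos: [0.5414, -0.0337, 0.1716]
tool_rot: [-3.141, 0.003, -0.005]
contact_force: [0.5, -0.7, -0.0]
opening: 0.0688
```

>>> {"name": "step_arm", "arguments": {
  "series": [
    [0.75,0.086,-0.959,0,0.01],
    [0.75,0.086,-0.959,0,0.01],
    [0.75,0.086,-0.959,0,0.01],
    [0.75,0.086,-0.959,0,0.01],
    [0.75,0.086,-0.959,0,0.01],
    [0.75,0,0,-0.8,0],
    [0.75,0,0,-1,0],
    [0.75,0,0,-1,0],
    [0.75,0,0,0,0],
    [0.75,0,0,0,0],
    [0.75,0,0,0,0]
  ]
}}

```text
time: 32.6
tool_pos: [0.5535, -0.1529, 0.1041]
tool_rot: [3.141, -0.001, -0.001]
contact_force: [0.5, 0.9, -0.1]
opening: 0.0688
```

```bash
python3 - <<'E'
from cell import vision
import cv2
c=vision.read_camera("top");im=c["pixels"]
cv2.imwrite("pics/t4.png",cv2.resize(im[150:270,95:255],None,fx=3,fy=3,interpolation=cv2.INTER_CUBIC))
cv2.imwrite("pics/t4b.png",cv2.resize(im[140:260,300:460],None,fx=3,fy=3,interpolation=cv2.INTER_CUBIC))
E
```

```text
(no output)
```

View pics/t4.png

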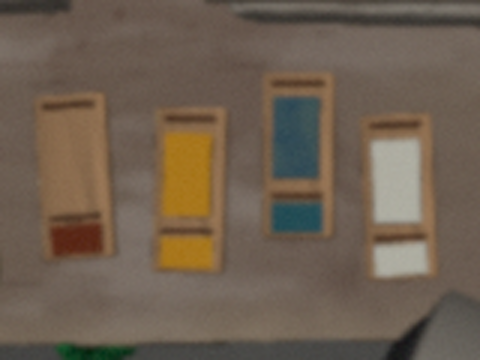

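View pics/t4b.png

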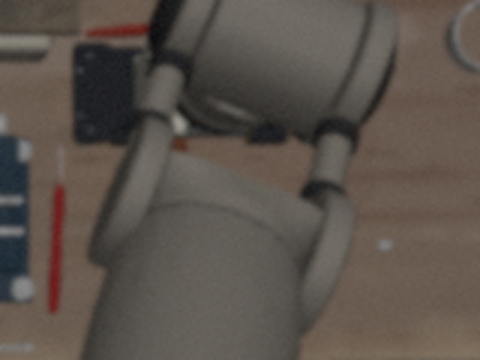

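Teal is good: tile rows 97–180, stops at 83 and 197. Last is brown.

>>> {"name": "step_arm", "arguments": {
  "series": [
    [0.75,-0.02,0.01,-0.9,0],
    [0.75,0,0,-0.9,0],
    [0.75,0,0,-0.8,0],
    [0.75,0,0,-0.5,0],
    [0.75,0,0,-0.25,0],
    [0.75,0,0,0,0],
    [0.75,0,0,0,0]
  ]
}}

```text
time: 33.35
tool_pos: [0.553, -0.1527, 0.0203]
tool_rot: [3.141, -0.001, -0.001]
contact_force: [-0.7, -0.1, -0.0]
opening: 0.0685
```

>>> {"name": "step_arm", "arguments": {
  "series": [
    [0.3,0,0,0,0],
    [0.3,0,0,0,0],
    [0.3,0,0,0,0],
    [0.3,0,0,0,0],
    [0.3,0,0,0,0],
    [0.3,0,0,0,0],
    [0.3,0,0,0,0],
    [0.3,0,0,0,0]
  ],
  "squeeze": 12
}}

```text
time: 34.15
tool_pos: [0.5524, -0.1525, 0.0196]
tool_rot: [3.141, -0.0, -0.001]
contact_force: [-0.8, -0.1, 2.7]
opening: 0.0397
```

>>> {"name": "step_arm", "arguments": {
  "series": [
    [0.3,0,0,0.4,0],
    [0.3,0,0,0.8,0],
    [0.3,0,0,1,0],
    [0.3,0,0,1,0],
    [0.3,0,0,1,0],
    [0.3,0,0,1,0],
    [0.3,0,0,0.8,0],
    [0.3,0,0,0,0],
    [0.3,0,0,0,0]
  ]
}}

```text
time: 35.05
tool_pos: [0.5522, -0.1523, 0.1694]
tool_rot: [3.141, -0.0, -0.001]
contact_force: [0.4, 0.1, -0.3]
opening: 0.04
```

>>> {"name": "step_arm", "arguments": {
  "series": [
    [0.3,-0.086,0.994,0,0.034],
    [0.3,-0.086,0.994,0,0.034],
    [0.3,-0.086,0.994,0,0.034],
    [0.3,-0.086,0.994,0,0.034],
    [0.3,-0.086,0.994,0,0.034],
    [0.3,-0.086,0.994,0,0.034],
    [0.3,-0.086,0.994,0,0.034],
    [0.3,-0.086,0.994,0,0.034],
    [0.3,-0.086,0.994,0,0.034],
    [0.3,-0.086,0.994,0,0.034],
    [0.3,-0.086,0.994,0,0.034],
    [0.3,-0.086,0.994,0,0.034]
  ]
}}

```text
time: 36.25
tool_pos: [0.5255, 0.1466, 0.1677]
tool_rot: [3.141, 0.003, 0.032]
contact_force: [0.5, -0.3, 0.0]
opening: 0.0396
```

>>> {"name": "step_arm", "arguments": {
  "series": [
    [0.3,-0.086,0.994,0,0.034],
    [0.3,-0.086,0.994,0,0.034],
    [0.3,-0.086,0.994,0,0.034],
    [0.3,-0.086,0.994,0,0.034],
    [0.3,-0.086,0.994,0,0.034],
    [0.3,-0.086,0.994,0,0.034],
    [0.3,-0.086,0.994,0,0.034],
    [0.3,-0.086,0.994,0,0.034],
    [0.3,-0.086,0.994,0,0.034],
    [0.3,-0.086,0.994,0,0.034],
    [0.3,-0.086,0.994,0,0.034],
    [0.3,-0.086,0.994,0,0.034]
  ]
}}

```text
time: 37.45
tool_pos: [0.4999, 0.4445, 0.1672]
tool_rot: [3.14, 0.003, 0.065]
contact_force: [-0.3, -0.1, 0.3]
opening: 0.0396
```

>>> {"name": "step_arm", "arguments": {
  "series": [
    [0.3,0,0,0,0],
    [0.3,0,0,0,0],
    [0.3,0,0,0,0],
    [0.3,0,0,0,0]
  ]
}}

```text
time: 37.85
tool_pos: [0.501, 0.4429, 0.1691]
tool_rot: [3.141, 0.001, 0.063]
contact_force: [-0.6, -0.5, -0.2]
opening: 0.0396
```

>>> {"name": "step_arm", "arguments": {
  "series": [
    [0.3,0,0.01,-0.8,0],
    [0.3,0,0,-1,0],
    [0.3,0,0,-1,0],
    [0.3,0,0,-1,0],
    [0.3,0,0,-0.7,0],
    [0.3,0,0,-0.45,0],
    [0.3,0,0,-0.3,0],
    [0.3,0,0,-0.1,0],
    [0.3,0,0,0,0],
    [0.3,0,0,0,0],
    [0.3,0,0,0,0]
  ]
}}

```text
time: 38.95
tool_pos: [0.5012, 0.4445, 0.0366]
tool_rot: [-3.141, -0.001, 0.065]
contact_force: [0.0, 0.3, 0.1]
opening: 0.0397
```

>>> {"name": "step_arm", "arguments": {
  "series": [
    [0.3,0,0,-0.1,0],
    [0.3,0,0,0,0],
    [0.3,0,0,0,0],
    [0.65,0,0,0,0],
    [0.65,0,0,0,0],
    [0.65,0,0,0,0],
    [0.65,0,0,0,0],
    [0.65,0,0,0,0]
  ]
}}

```text
time: 39.75
tool_pos: [0.5007, 0.4441, 0.033]
tool_rot: [3.141, 0.0, 0.065]
contact_force: [0.3, -0.8, -0.1]
opening: 0.0594
```

>>> {"name": "step_arm", "arguments": {
  "series": [
    [0.65,0,0,0.3,0],
    [0.65,0,0,0.8,0],
    [0.65,0,0,1,0],
    [0.65,0,0,1,0],
    [0.65,0,0,1,0],
    [0.65,0,0,1,0],
    [0.65,0,0,0.5,0],
    [0.65,0,0,0,0],
    [0.65,0,-1,0,0],
    [0.65,0,-1,0,0],
    [0.65,0,-1,0,0],
    [0.65,0,-1,0,0]
  ]
}}

```text
time: 40.95
tool_pos: [0.4999, 0.3429, 0.1714]
tool_rot: [3.14, 0.003, 0.065]
contact_force: [0.5, -0.2, -0.1]
opening: 0.0598
```

>>> {"name": "step_arm", "arguments": {
  "series": [
    [0.65,0,-1,0,0],
    [0.65,0,-1,0,0],
    [0.65,0,-1,0,0],
    [0.65,0,-1,0,0],
    [0.65,0,-1,0,0],
    [0.65,0,-1,0,0],
    [0.65,0,-1,0,0],
    [0.65,0,-1,0,0],
    [0.65,0,-1,0,0],
    [0.65,0,-1,0,0],
    [0.65,0,-1,0,0],
    [0.65,0,-1,0,0]
  ]
}}

```text
time: 42.15
tool_pos: [0.4999, 0.0432, 0.1718]
tool_rot: [-3.141, 0.003, 0.065]
contact_force: [0.4, 0.1, 0.2]
opening: 0.0599
```

>>> {"name": "step_arm", "arguments": {
  "series": [
    [0.65,0,-1,0,0],
    [0.65,0,-1,0,0],
    [0.65,0,-1,0,0],
    [0.65,0,-1,0,0],
    [0.65,0,-1,0,0],
    [0.65,0,-1,0,0],
    [0.65,0,0,0,0],
    [0.65,0,0,0,0],
    [0.65,0,0,0,0]
  ]
}}

```text
time: 43.05
tool_pos: [0.5003, -0.1049, 0.1725]
tool_rot: [-3.141, 0.001, 0.065]
contact_force: [0.1, 0.4, -0.5]
opening: 0.0597
```

```bash
python3 - <<'E'
from cell import vision
import cv2
c=vision.read_camera("top");im=c["pixels"]
cv2.imwrite("pics/t5.png",cv2.resize(im[150:270,95:255],None,fx=5,fy=5,interpolation=cv2.INTER_CUBIC))
cv2.imwrite("pics/s5.png",vision.read_camera("side")["pixels"])
E
```

```text
(no output)
```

View pics/t5.png

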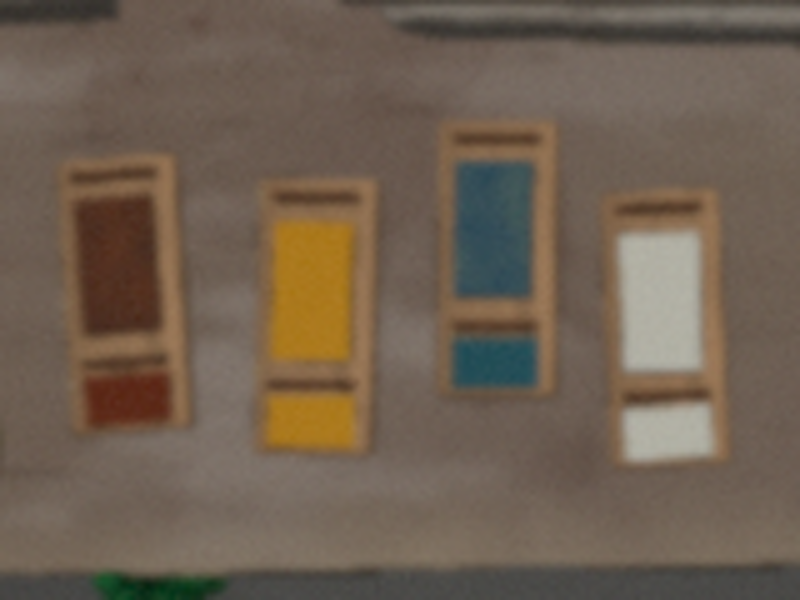

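View pics/s5.png

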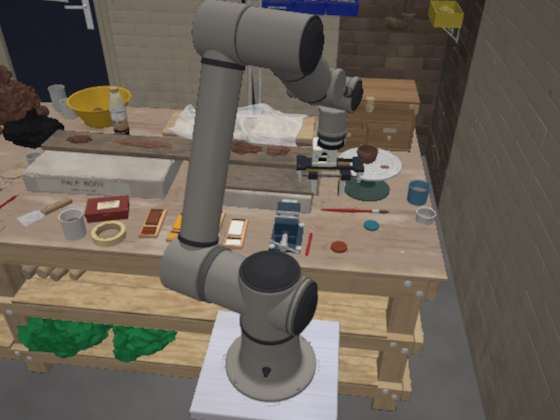

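All four tiles lie centred between the stops and in line with their stands. The brown tile is at (118,265) and the teal tile at (493,230) in the crop. The discs sit in the side view at (371,225) and (339,246), the same as at the start.

```bash
python3 -c "
from cell import hand_in
print(hand_in())"
```

```text
the job is handed in; nothing more can be done
None
```

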